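Slide one tin out of a tight group of finds and weigh it

TASK

On the brown paper pad, a small rectangular hinged tin is boxed in by round tins and tape rolls that touch it. Press a closed fingertip gently on its lid and slide it flat along the paper, out through the open end of the group, until it lies wholly past the others, leaving the others and everything else as they lie. Then pick it up by its long sides, set it down gently the right way up in the middle of the scale's pan, and let go.

Things in the scene. Friction and masses are not known exactly. Their poses are not given: they have to be found in the camera images.
- tin_mid (a point): Centre (half-way up, 10 mm below the flat lid) of the task's plain grey hinged tin, the group's only rectangular thing: 64 (own x) x 34 (own y) x 20 mm high, 80 to 170 g. Own z is up; own -x points out of the group's open end, where nothing stands. Others touch both its long sides and its +x end, so no finger fits in beside it; they are 3 to 4 mm lower than its lid.
- tin: The same tin, origin at the centre of its underside. Its thin lid dents if the tin is pressed on the paper with over 14 N; 5 to 8 N on the lid slides it (friction on paper 0.2 to 0.3; a finger may slip a little: check, press again, go on). Heights are good to 1 or 2 mm only and a stiff arm builds 7 N or more per mm: touch the lid at 5 mm/s or less and read the force while sliding.
- pad: Tear-off pad of brown paper, 297 (own x) x 210 mm, lying fixed on the table under the group. Origin at the centre of its top face, z up. How many sheets are left differs: the top face is 8 to 16 mm above the table. Hard and level.
- roll_a_mid (a point): Centre of a tape roll lying flat, 52 mm across, 32 mm hole, 16 mm high, pale tape; touches the tin's +y side near its open (-x) end. Must not be shifted: 6 mm at the most. This holds for all five neighbours.
- round_b_mid (a point): Centre of a round screw-lid tin, 48 mm across, 17 mm high; touches the tin's -y side near its open end.
- round_a_mid (a point): Centre of a like round tin, 48 mm across, 17 mm high; touches the tin's +y side near its +x end.
- roll_b_mid (a point): Centre of a like tape roll with dark red tape, 52 mm across, 16 mm high; touches the tin's -y side near its +x end.
- round_c_mid (a point): Centre of a larger round tin, 54 mm across, 17 mm high; touches the tin's +x end. From the tin's centre to this one's was 59 mm at the start; slid 90 mm along its own -x, the tin lies wholly past all the others.
- scale_pan: Square steel weighing pan, 120 (own x) x 130 mm, on a white bench scale (housing 200 x 150 mm, its top 8 mm below the pan, display on the robot's side; fixed). Origin at the centre of the pan's top face, which is 36 to 42 mm above the table (levelling feet), z up. The pan gives about 1 mm for 6 N pressed on it, 2 mm at most; more than 18 N overloads the scale.
- big_roll: Wide tape roll lying flat, 100 mm across, 24 mm high, origin at the centre of its underside. A bystander, like the next two: none may be shifted by more than 20 mm.
- small_roll: Black tape roll lying flat, 62 mm across, 19 mm high, origin at the centre of its underside.
- marker: Black marker pen lying flat, 135 mm long (own x), 14 mm thick, origin under its middle.
Mind the look-alikes: they are no part of the job. What is shaped like the tin but blue or orange is not meant. Leave any orange look-alike of the part that bears round_c_mid alone.

How it is judged (in metres and radians):
On the way:
1. the tin has been slid out: it lies flat on the paper with its centre at least 70 mm from the centre of every neighbour (z of tin in the frame of pad below 0.004 m and angle between tin's own z axis and vertical below 0.1 rad and horizontal distance between tin_mid and roll_a_mid above 0.07 m and horizontal distance between tin_mid and round_a_mid above 0.07 m and horizontal distance between tin_mid and round_b_mid above 0.07 m and horizontal distance between tin_mid and roll_b_mid above 0.07 m and horizontal distance between tin_mid and round_c_mid above 0.07 m and contact force between tin and pad above 0.2 N), for 0.2 s.
At the end, for the whole second after the job is handed in: The tin rests at peace, upright, on the scale's pan with its centre within 25 mm of the pan's centre, released; the five neighbours lie on the paper within 6 mm of where they were (horizontal distance between tin_mid and scale_pan below 0.025 m and z of tin in the frame of scale_pan between -0.004 and 0.004 m and angle between tin's own z axis and vertical below 0.1 rad and linear speed of tin below 0.01 m/s and contact force between tin and scale_pan above 0.2 N and distance of each of roll_a_mid, round_a_mid, round_b_mid, roll_b_mid, round_c_mid from where it was at the start of the episode below 0.006 m); the robot touches nothing.
It fails at once if a neighbour of the tin is shifted by more than 6 mm (distance of any of roll_a_mid, round_a_mid, round_b_mid, roll_b_mid, round_c_mid from where it was at the start of the episode above 0.006 m).
It fails at once if the tin is pressed against the paper with more than 14 N (lid dented) (contact force between tin and pad above 14 N).
It fails at once if the tin is plucked up out of the group (raised more than 8 mm off the paper within 40 mm of where it lay) in place of being slid (z of tin in the frame of pad above 0.008 m and distance of tin_mid from where it was at the start of the episode below 0.04 m).
It fails at once if the tin is set or dropped on the pan with more than 18 N (scale overloaded) (contact force between tin and scale_pan above 18 N).
It fails at once if a bystander is shifted by more than 20 mm (distance of any of big_roll, small_roll, marker from where it was at the start of the episode above 0.02 m).
It also fails if it takes over 58 s, if anything falls off the work surface, if the arm or the gripper's body presses on something with over 40 N, if the wrist force passes 120 N, or if a joint passes its speed limit or range.

ROBOT

A 6-joint arm with a two-finger parallel gripper is mounted at the origin on the work surface. World frame = base frame: x ahead of the robot, y to its left, z up, the work surface at z = 0. Lengths are in m, angles in degrees, forces in N, time in s.
With the tool pointing down it reaches from about 0.25 to 0.725 m from the base axis. Payload 9.7 kg.
Tool frame: the origin (TCP) lies midway between the tips of the shut fingers; the grasp point (between the pads) lies bot.hold_point_z behind it (bot.hold_point_z is the distance from the TCP to the grasp point, in m); z points along the fingers, y is the line along which they close (so a half turn about z gives the same grasp; the last joint's range is limited). The gripper opens to 85 mm and grips with 20 to 120 N. Pads are 22 mm wide; open, the fingers measure 114 mm over their backs; the gripper's body (76 mm by 85 mm) begins 54 mm behind the grasp point. The pads swing forward as they close: fully open they stand 13 mm farther back than shut.
Start: joints at [64.973, 4.979, 10.078, 95.1, 0, 90], TCP at [0.233, 0.498, 0.231] pointing down, gripper open.
Joint ranges: [-179.16, 179.16], [-48.56, 103.87], [-65.8, 70.77], [-126.05, 130.52], [-82.76, 87.17], [-180, 180]. Speed limits (degrees/s): [127.2, 127.2, 147.25, 180, 180, 180].

INTERFACE

Orientations are given as [roll, pitch, yaw] about the fixed x, y, z axes, in that order (R = Rz(yaw) Ry(pitch) Rx(roll)).
In Python, from workcell import bot, camera, camera_model, ticket gives the robot as it stands.
- The arm moves only by the tool send_rows, never from a script. Its argument "targets" is text: rows parted by semicolons, each of 5 numbers parted by spaces: the shift along the tool's x, y, z in mm, then the turn about the tool's z in degrees, then the closure in counts, from 0 (fully open) to 255 (shut). A call has 1 to 20 rows; each row is the pose to reach, as a shift and turn from the pose commanded when the call began, along the tool's axes at that moment; what a row does not reach only later rows make up. A row lasts 1/8 s, in which the tool goes at most 62.5 mm and 10.7 degrees, less where a joint would pass 70% of its speed; a pose out of reach is approached as far as the arm can. A call with a gripper value outside its range is refused whole. The fingers move at their own pace and stop on an object; "newtons" is the grip in N (left out, the last holds). Time passes only in rows, so rows that repeat a pose let the fingers close. It gives the time, the measured TCP pose, the force, the opening and the grip force at its end, in the units of the state.
- bot.get_obs(): the state, without advancing time (a new reading comes with each control period).
- camera(name): name is "scene" or "top" or "wrist"; returns the picture (384x512x3 uint8, blue, green, red); there is no depth.
- camera_model(name): a dict with "K" (3x3 intrinsics, pixels), "pose" (4x4, takes a point from camera to world coordinates); the wrist camera has in their place "T_tool_cam" (4x4, takes a point from camera to tool coordinates, whose origin is the TCP and whose axes are the flange's). Camera axes: x right, y down, z forward; pixel columns grow to the right and rows downward; lengths in m; the calibration is good to about 2 mm. A picture is of the moment at which its call begins: read the wrist's pose just before it. camera_model takes no time and is no camera call.
- ticket.job_done(): hands the job in; it is judged then, once.
The state is a dict: "time": time; "q": joint angles; "qd": joint speeds; "joint_efforts": joint torques, N m; "ee_pos": TCP position; "tcp_rot": TCP orientation; "wrist_force": force on the tool from outside, world axes, zero at the start; "torque": the same for the moment, N m; "opening": finger opening in m; "grasp_force": force on a finger pad.
Only numpy, scipy, OpenCV 4.12 (cv2) and the standard library are available. Lean on these libraries where they do the work, as an engineer would, in place of code of your own. Each camera call takes 0.05 s, during which the arm holds its last target. There are 200 camera calls.

## Working session

There is one attempt and no reset: what is moved stays moved. The work goes in short steps, Python scripts to look and compute and a tool call to move; the robot and the scene stay as the last step left them, time stands still between calls to the robot, and variables do not carry over. Pictures are saved under pics/ and viewed, at most 10 in all, crops included, and the job is handed in when it is done.

Besides the shell and the picture viewer there is one more tool, called after "Request:" as name(argument=value, ...), one argument or row to a line, values as JSON. send_rows: Moves the arm, as the interface text tells. Its arguments: {"type":"object","properties":{"targets":{"type":"string"},"newtons":{"type":"number"}},"required":["targets"]}

```bash
mkdir -p pics; ls; python3 - <<'E'
from workcell import bot,camera,camera_model
import cv2,numpy as np
np.set_printoptions(precision=4,suppress=True)
for n in("scene","top"):
    im=camera(n); cv2.imwrite(f"pics/{n}0.png",im); m=camera_model(n); print(n,m["K"],m["pose"])
print(camera_model("wrist")); print(bot.get_obs(),bot.hold_point_z)
a=cv2.imread("pics/top0.png"); cv2.imwrite("pics/top0b.png",cv2.resize(a,(800,600),interpolation=cv2.INTER_CUBIC))
E
```

```text
pics
scene [[481.5574   0.     249.4911]
 [  0.     481.5574 183.1327]
 [  0.       0.       1.    ]] [[-0.7311  0.4826 -0.4822  1.255 ]
 [ 0.6822  0.5066 -0.5273  0.7855]
 [-0.0102 -0.7145 -0.6996  1.0578]
 [ 0.      0.      0.      1.    ]]
top [[376.0024   0.     251.4727]
 [  0.     376.0024 195.3264]
 [  0.       0.       1.    ]] [[ 0.0148 -0.9952  0.0973  0.4538]
 [-0.9999 -0.0143  0.0059  0.0538]
 [-0.0045 -0.0973 -0.9952  1.2575]
 [ 0.      0.      0.      1.    ]]
{'K': array([[269.2588,   0.    , 256.1283],
       [  0.    , 269.2588, 191.0039],
       [  0.    ,   0.    ,   1.    ]]), 'T_tool_cam': array([[-0.0003, -0.9577, -0.2879,  0.073 ],
       [ 1.    , -0.0002, -0.0001,  0.0002],
       [ 0.    , -0.2879,  0.9577, -0.1424],
       [ 0.    ,  0.    ,  0.    ,  1.    ]])}
{'time': 0.1, 'q': array([64.9721,  5.0082, 10.0383, 95.0991, -0.0009, 89.9992]), 'qd': array([ 0.0228, -0.0113,  0.0648,  0.0645, -0.0461,  0.0316]), 'joint_efforts': array([ -0.0005, -52.1563,  46.5654,   0.0161,   0.0001,   0.    ]), 'ee_pos': array([0.2326, 0.4982, 0.2306]), 'tcp_rot': array([-179.9309,    0.0009,  154.9729]), 'wrist_force': array([ 0.3584, -0.5183,  0.1803]), 'torque': array([0.0254, 0.0085, 0.0063]), 'grasp_force': 0.0, 'opening': 0.08532988372599135} 0.0187
```

View pics/top0b.png

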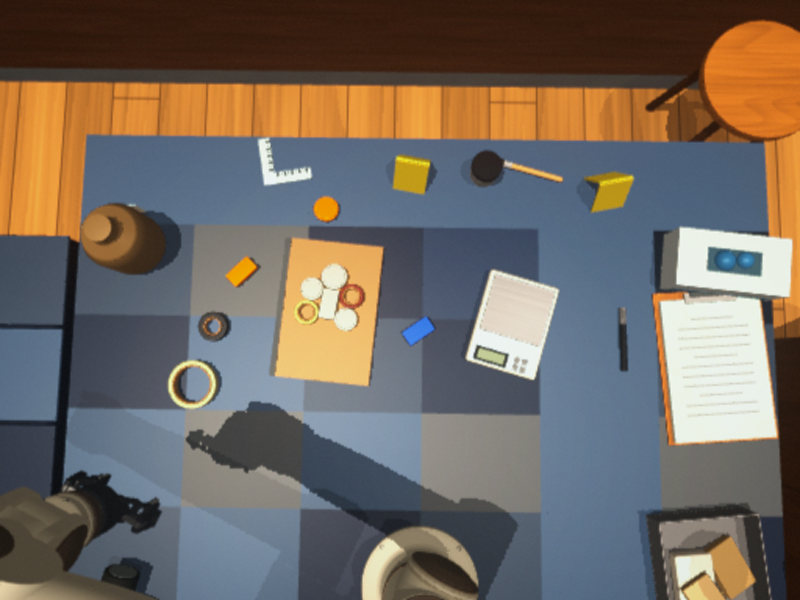

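View pics/scene0.png

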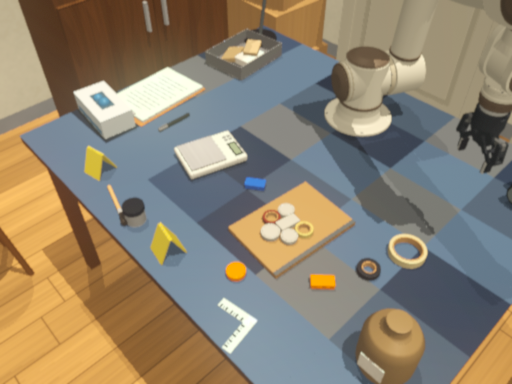

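Candidates for the tin (top view, 800x600 pixels):
- The pale grey rectangle at (329,303) is inside the group on the brown pad, so this is the one.
- The blue tin at (418,331) and the orange tin at (241,271) are look-alikes.
- The orange round at (326,208) is a look-alike of round_c.

The scale is at (515,322). The open end of the group faces the robot (down in the picture). I'll check this in a close crop.

```bash
cat > h.py <<'E'
import numpy as np,cv2
from workcell import bot,camera,camera_model
from scipy.spatial.transform import Rotation as Ro
np.set_printoptions(precision=4,suppress=True)
def ray(K,P,uv,z):
    d=P[:3,:3]@np.linalg.inv(K)@np.array([uv[0],uv[1],1.]); o=P[:3,3]
    return o+d*(z-o[2])/d[2]
def wpose(o):
    T=np.eye(4);T[:3,:3]=Ro.from_euler('xyz',o['tcp_rot'],degrees=True).as_matrix();T[:3,3]=o['ee_pos']
    return T@camera_model('wrist')['T_tool_cam']
E
python3 - <<'E'
from h import *
a=cv2.imread("pics/top0.png"); c=a[150:250,170:260]
c=cv2.resize(c,None,fx=6,fy=6,interpolation=cv2.INTER_CUBIC); cv2.imwrite("pics/crop.png",c)
m=camera_model("top")
for n,uv,z in(("tin",(329,303),.032),("padTL",(290,238),.012),("padTR",(384,245),.012),("padBR",(368,385),.012),("padBL",(276,377),.012),("pan",(516,310),.039),("panTL",(496,273),.039),("panTR",(554,285),.039),("panBR",(536,346),.039),("panBL",(479,333),.039),("bigroll",(193,384),.02),("sm",(213,326),.02)):
    print(n,ray(m["K"],m["pose"],np.array(uv)*.64,z))
E
```

```text
tin [0.5763 0.1953 0.032 ]
padTL [0.7179 0.2853 0.012 ]
padTR [0.7054 0.0824 0.012 ]
padBR [0.4062 0.1111 0.012 ]
padBL [0.42   0.3053 0.012 ]
pan [ 0.5665 -0.1951  0.039 ]
panTL [ 0.6437 -0.1537  0.039 ]
panTR [ 0.6201 -0.2747  0.039 ]
panBR [ 0.4923 -0.236   0.039 ]
panBL [ 0.5175 -0.1182  0.039 ]
bigroll [0.4031 0.477  0.02  ]
sm [0.5251 0.4405 0.02  ]
```

View pics/crop.png

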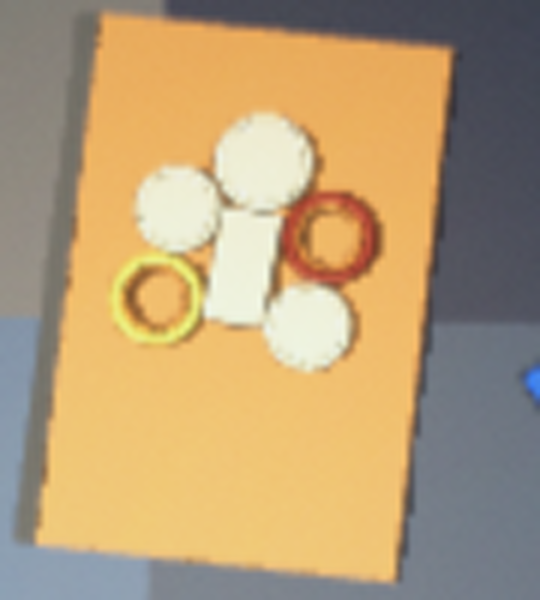

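The crop confirms the grey tin: its centre is at crop pixel (245,267), i.e. world (0.576, 0.195). The pale roll and a round tin sit at the open end, which faces the robot and slightly +y. Next I'll move above it with the fingers shut, yaw about 172.

Request:
send_rows(
  targets="-13 -4 3 -1 255;-44 -13 10 -2 255;-88 -26 20 -3 255;-140 -41 32 -5 255;-198 -58 45 -8 255;-255 -75 58 -10 255;-307 -90 70 -12 255;-360 -106 82 -14 255;-399 -117 91 -15 255;-426 -125 97 -16 255;-439 -129 100 -17 255;-439 -129 100 -17 255;-439 -129 100 -17 255",
  newtons=30,
)

```text
time: 1.72
ee_pos: [0.5753, 0.1965, 0.1316]
tcp_rot: [180.0, 0.0, 172.0]
wrist_force: [-0.6, -0.2, -0.6]
opening: -0.0002
grasp_force: 0.0
```

```bash
python3 - <<'E'
from h import *
o=bot.get_obs(); print(o['time'],o['ee_pos'],o['tcp_rot'],o['wrist_force'],o['q'],o['opening'])
im=camera('wrist'); cv2.imwrite('pics/w1.png',im); np.save('w1.npy',wpose(o))
cv2.imwrite('pics/w1b.png',cv2.resize(im,(800,600),interpolation=cv2.INTER_CUBIC))
E
```

```text
1.725 [0.5753 0.1965 0.1316] [179.9862   0.0011 172.0043] [-0.6019 -0.2172 -0.5904] [18.8545 12.0861  7.0177 84.9244  0.0118 26.8502] -0.00015679260289787268
```

View pics/w1b.png

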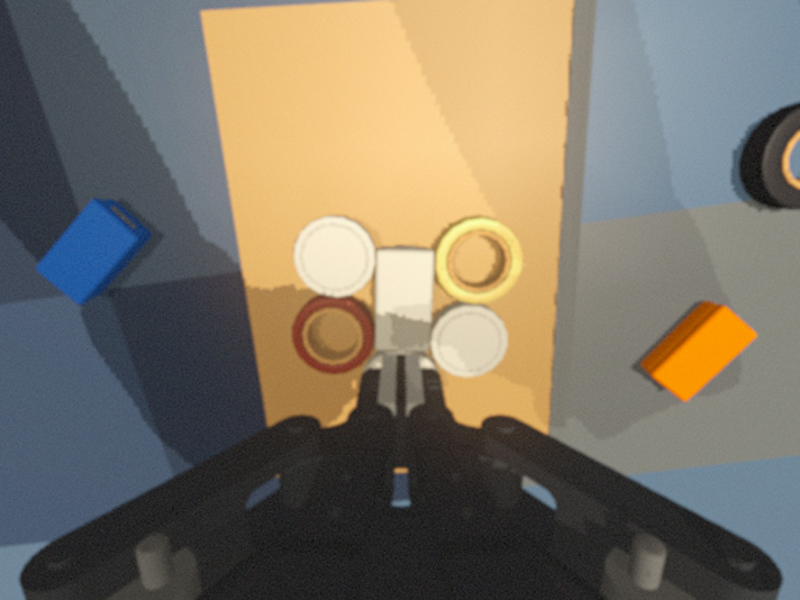

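```bash
python3 - <<'E'
from h import *
P=np.load('w1.npy');K=camera_model('wrist')['K']; m=camera_model('top')
for z in(.028,.032,.036):
    L=[ray(K,P,np.array(u)*.64,z) for u in((377,250),(435,249),(374,345),(432,345))]
    e=(L[0]+L[1])/2; d=L[0]-L[2]+L[1]-L[3]
    ang=np.degrees(np.arctan2(d[1],d[0])); 
    print(z,*[l[:2] for l in L],'w',np.linalg.norm(L[0]-L[1]),'ang',ang,'ctr',(e-.032*d/np.linalg.norm(d))[:2], 'top', ray(m['K'],m['pose'],(170+245/6,150+267.5/6),z)[:2])
E
```

```text
0.028 [0.5448 0.1871] [0.549 0.221] [0.6044 0.1758] [0.6095 0.2121] w 0.034214792042809763 ang 170.43912637898103 ctr [0.5785 0.1987] top [0.5745 0.1948]
0.032 [0.5441 0.1874] [0.5483 0.2208] [0.6027 0.1763] [0.6078 0.212 ] w 0.0336583851859066 ang 170.43912637898103 ctr [0.5778 0.1988] top [0.5741 0.1943]
0.036 [0.5435 0.1877] [0.5475 0.2206] [0.6011 0.1768] [0.606  0.2119] w 0.033101978329003426 ang 170.43912637898103 ctr [0.577  0.1988] top [0.5737 0.1938]
```

The picture shows the tin lid's front edge at (377–435, 250), its width measuring 34 mm as it should, and the tool above its centre. I'll descend to z≈0.040, then creep.

Request:
send_rows(
  targets="0 0 10 0.5 255;0 0 30 1 255;0 0 50 1 255;0 0 68 1 255;0 0 80 1 255;0 0 87 1 255;0 0 90 1 255;0 0 91.5 1 255;0 0 92 1 255;0 0 92.6 1 255;0 0 93.2 1 255;0 0 93.8 1 255;0 0 93.8 1 255",
)

```text
time: 3.4
ee_pos: [0.5758, 0.1958, 0.0374]
tcp_rot: [-180.0, -0.0, 171.0]
wrist_force: [-0.5, 0.4, 0.4]
opening: 0.0001
grasp_force: 0.0
```

```bash
python3 - <<'E'
from h import *
o=bot.get_obs(); print(o['time'],o['ee_pos'],o['tcp_rot'],o['wrist_force'])
E
```

```text
3.4 [0.5758 0.1958 0.0374] [-179.9955   -0.0058  170.975 ] [-0.5018  0.367   0.4461]
```

Request:
send_rows(
  targets="0 0 0.5 0 255;0 0 1 0 255;0 0 1 0 255",
)

```text
time: 3.78
ee_pos: [0.5758, 0.1957, 0.0364]
tcp_rot: [-180.0, -0.0, 171.0]
wrist_force: [0.0, -0.4, 0.5]
opening: 0.0001
grasp_force: 0.0
```

Request:
send_rows(
  targets="0 0 0.5 0 255;0 0 1 0 255;0 0 1 0 255",
)

```text
time: 4.15
ee_pos: [0.5759, 0.1958, 0.0359]
tcp_rot: [180.0, 0.0, 171.0]
wrist_force: [-1.2, -0.1, 4.8]
opening: -0.0001
grasp_force: 2.1
```

Request:
send_rows(
  targets="0 0 0.25 0 255;0 0 0.25 0 255;1 0 0.25 0 255;3 0 0.25 0 255;5 0 0.25 0 255;7 0 0.25 0 255;9 0 0.25 0 255;10 0 0.25 0 255;10 0 0.25 0 255",
)

```text
time: 5.28
ee_pos: [0.5665, 0.1975, 0.0358]
tcp_rot: [180.0, 0.1, 171.0]
wrist_force: [0.9, -0.4, 5.9]
opening: -0.0002
grasp_force: 2.9
```

```bash
python3 - <<'E'
from h import *
o=bot.get_obs(); print(o['time'],o['ee_pos'],o['wrist_force'])
im=camera('wrist'); np.save('w2.npy',wpose(o))
cv2.imwrite('pics/w2.png',cv2.resize(im[90:270,150:370],None,fx=3,fy=3,interpolation=cv2.INTER_CUBIC))
E
```

```text
5.275 [0.5665 0.1975 0.0358] [ 0.9313 -0.3771  5.9307]
```

View pics/w2.png

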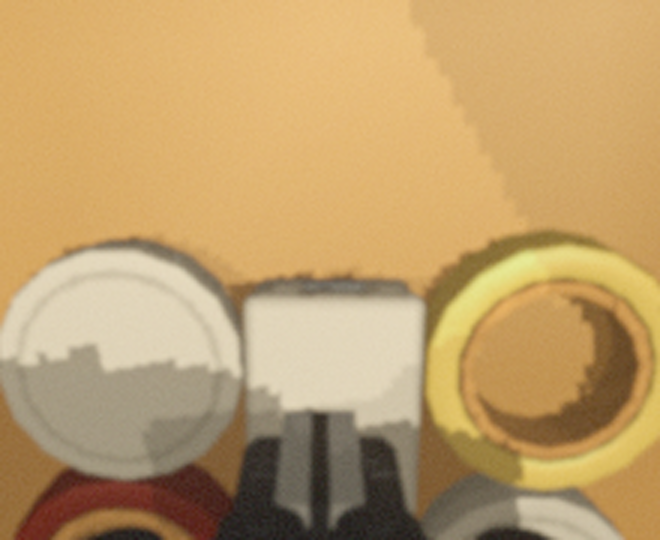

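The tin's front edge is at crop row 297, columns 245–420, and the neighbours look undisturbed. I'll work out whether the tin followed the finger.

```bash
python3 - <<'E'
from h import *
P=np.load('w2.npy');K=camera_model('wrist')['K']; t=np.radians(171);ex=np.array([np.cos(t),np.sin(t)]);ey=np.array([np.sin(t),-np.cos(t)])
f=lambda u:ray(K,P,(150+u[0]/3,90+u[1]/3),.036)[:2]
tcp=np.array([.5665,.1975])
for u in((245,297),(421,297),(243,440)): d=f(u)-tcp; print(f(u),d@ex,d@ey)
P=np.load('w1.npy');c0=ray(K,P,np.array((406,249.5))*.64,.036)[:2]; print('front edge moved',((f((333,297))-c0)@ex))
E
```

```text
[0.5334 0.1892] 0.03143242684849896 -0.013372795507132105
[0.5384 0.2211] 0.031402373241327115 0.018898546639454117
[0.5617 0.1835] 0.0025658533240955094 -0.014540830051254403
front edge moved -0.027214466892003224
```

With the script's variable mix-up corrected, the front edge moved 9.6 mm against 9.4 mm for the TCP, so the tin follows. Sliding on.

Request:
send_rows(
  targets="2 0 0.1 0 255;5 0 0.1 0 255;8 0 0.1 0 255;11 0 0.1 0 255;14 0 0.1 0 255;17 0 0.1 0 255;20 0 0.1 0 255;23 0 0.1 0 255",
)

```text
time: 6.32
ee_pos: [0.5439, 0.2011, 0.0359]
tcp_rot: [180.0, 0.1, 171.0]
wrist_force: [2.1, -0.2, 5.7]
opening: -0.0004
grasp_force: 2.9
```

Request:
send_rows(
  targets="3 0 0 0 255;7 0 0 0 255;11 0 0 0 255;15 0 0 0 255;19 0 0 0 255;23 0 0 0 255;26 0 0 0 255;28 0 0 0 255",
)

```text
time: 7.32
ee_pos: [0.5162, 0.2056, 0.0358]
tcp_rot: [180.0, 0.1, 171.0]
wrist_force: [1.4, 0.2, 5.3]
opening: 0.0002
grasp_force: 2.8
```

Request:
send_rows(
  targets="3 0 0.1 0 255;7 0 0.1 0 255;11 0 0.1 0 255;15 0 0.1 0 255;19 0 0.1 0 255;23 0 0.1 0 255;27 0 0.1 0 255;31 0 0.1 0 255;34 0 0.1 0 255;36 0 0.1 0 255;36 0 0.1 0 255",
)

```text
time: 8.7
ee_pos: [0.4806, 0.2113, 0.0358]
tcp_rot: [179.9, 0.1, 171.0]
wrist_force: [-0.7, 0.2, 7.6]
opening: 0.0001
grasp_force: 3.5
```

```bash
python3 - <<'E'
from h import *
o=bot.get_obs(); print(o['time'],o['ee_pos'],o['tcp_rot'],o['wrist_force'])
im=camera('wrist'); np.save('w3.npy',wpose(o))
cv2.imwrite('pics/w3.png',cv2.resize(im,(800,600),interpolation=cv2.INTER_CUBIC))
E
```

```text
8.7 [0.4806 0.2113 0.0358] [179.9448   0.0891 170.9782] [-0.6655  0.2098  7.5806]
```

View pics/w3.png

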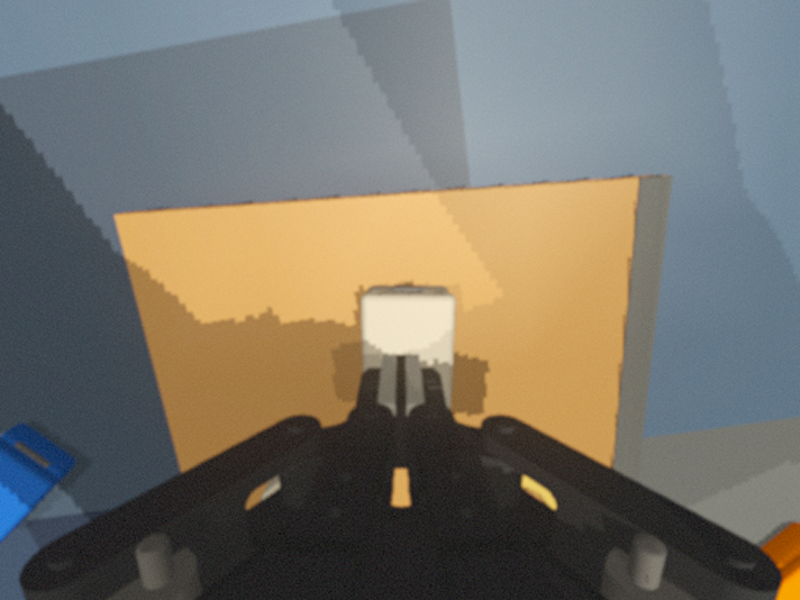

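The tin sits at the same place under the finger as before (front edge at row 296, columns 363–453), so it did not slip. It has slid about 96 mm, and the force of 7.6 N is safe. Next: lift, open, shift 3 mm in y, and descend astride it.

Request:
send_rows(
  targets="0 0 -2 0 255;0 0 -10 0 255;0 1 -25 0 200;0 3 -35 0 100;0 3 -40 0 0;0 3 -40 0 0;0 3 -40 0 0;0 3 -40 0 0;0 3 -40 0 0;0 3 -38 0 0",
)

```text
time: 10.0
ee_pos: [0.4806, 0.2139, 0.073]
tcp_rot: [180.0, 0.0, 171.0]
wrist_force: [-0.7, -0.2, -0.1]
opening: 0.0852
grasp_force: 0.0
```

```bash
python3 - <<'E'
from h import *
o=bot.get_obs(); print(o['time'],o['ee_pos'],o['wrist_force'],o['opening'])
im=camera('wrist'); np.save('w4.npy',wpose(o))
cv2.imwrite('pics/w4.png',cv2.resize(im,(800,600),interpolation=cv2.INTER_CUBIC))
E
```

```text
10.0 [0.4806 0.2139 0.073 ] [-0.7413 -0.2244 -0.1086] 0.08518065140784037
```

View pics/w4.png

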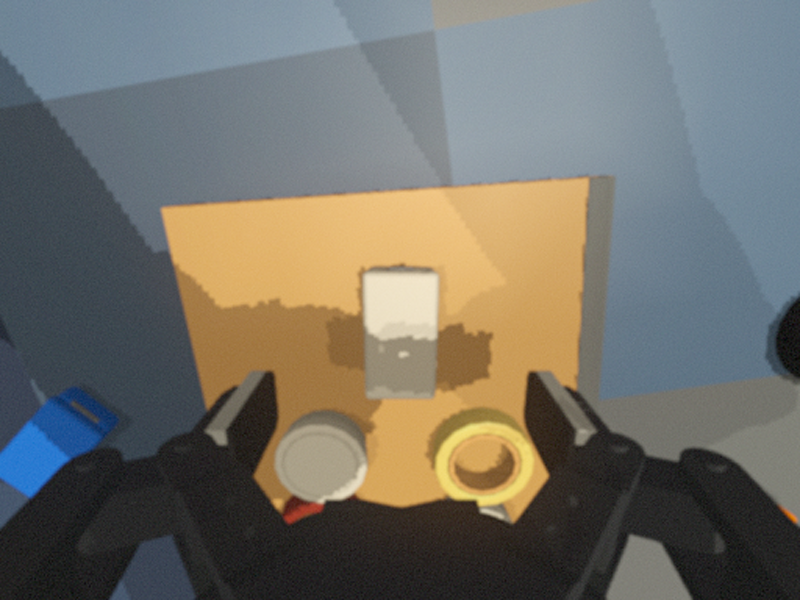

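The tin is free on the paper, spanning rows 270–397 and centred at column 400, and the tool is aligned with it. Its neighbours are well behind. I'll descend and grip.

Request:
send_rows(
  targets="0 0 5 0 0;0 0 15 0 0;0 0 27 0 0;0 0 39 0 0;0 0 47 0 0;0 0 52 0 0;0 0 54 0 0;0 0 54 0 100;0 0 54 0 130;0 0 54 0 170;0 0 54 0 200;0 0 54 0 200;0 0 54 0 200;0 0 54 0 200",
  newtons=30,
)

```text
time: 11.8
ee_pos: [0.4808, 0.2141, 0.0194]
tcp_rot: [180.0, 0.0, 171.0]
wrist_force: [-0.7, 0.6, 5.4]
opening: 0.0333
grasp_force: 30.9
```

Request:
send_rows(
  targets="0 0 -0.5 0 200;0 0 -2 0 200;0 0 -8 0 200;0 0 -20 0 200;0 0 -40 0 200;0 0 -60 0 200;0 0 -80 0 200;0 0 -90 0 200;0 0 -95 0 200;0 0 -95 0 200",
)

```text
time: 13.05
ee_pos: [0.4805, 0.2139, 0.1139]
tcp_rot: [-180.0, -0.0, 171.0]
wrist_force: [0.5, -0.0, -1.7]
opening: 0.0331
grasp_force: 30.2
```

```bash
python3 - <<'E'
from h import *
o=bot.get_obs(); print(o['time'],o['ee_pos'],o['tcp_rot'],o['wrist_force'],o['opening'],o['grasp_force'])
im=camera('top'); cv2.imwrite('pics/t5.png',np.hstack([cv2.resize(im[130:270,160:260],None,fx=4,fy=4,interpolation=cv2.INTER_CUBIC),cv2.resize(im[150:290,290:370],None,fx=4,fy=4,interpolation=cv2.INTER_CUBIC)]))
E
```

```text
13.05 [0.4805 0.2139 0.1139] [-179.9954   -0.0086  170.9701] [ 0.5207 -0.0279 -1.707 ] 0.03309578664994504 30.217584371566772
```

View pics/t5.png

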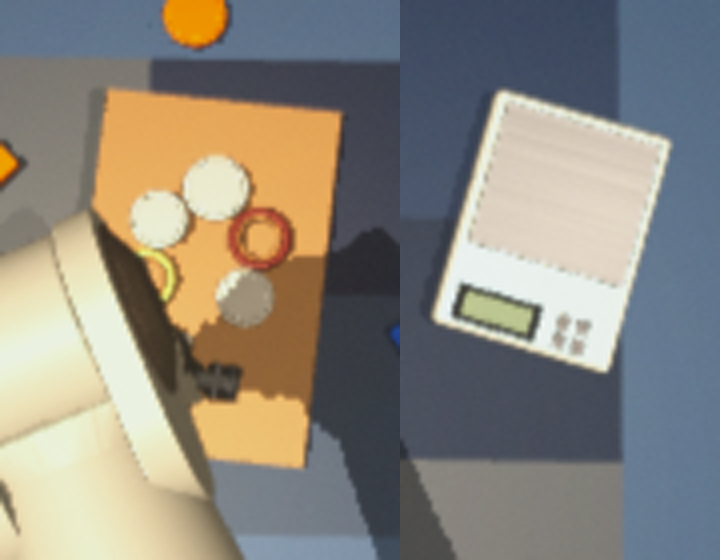

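The tin is held (−1.7 N). The neighbours look unmoved. The pan's corners in the right crop are (505,105), (657,147), (620,287) and (470,243), giving a centre of about (0.567, −0.195). Moving over it now.

Request:
send_rows(
  targets="-3 -8 0 0 200;-10 -27 0 0 200;-22 -58 0 0 200;-37 -97 0 0 200;-53 -138 0 0 200;-69 -180 0 0 200;-85 -222 0 0 200;-101 -264 0 0 200;-116 -303 0 0 200;-129 -337 0 0 200;-139 -363 5 0 200;-146 -381 10 0 200;-149 -389 15 0 200;-149 -390 19 0 200;-149 -390 20 0 200;-149 -390 20 0 200",
)

```text
time: 15.1
ee_pos: [0.5665, -0.1939, 0.0942]
tcp_rot: [180.0, 0.0, 171.0]
wrist_force: [0.4, -0.1, -0.2]
opening: 0.0334
grasp_force: 30.2
```

```bash
python3 - <<'E'
from h import *
o=bot.get_obs(); print(o['time'],o['ee_pos'],o['tcp_rot'],o['wrist_force'],o['opening'],o['grasp_force'])
im=camera('wrist'); np.save('w6.npy',wpose(o))
cv2.imwrite('pics/w6.png',cv2.resize(im,(800,600),interpolation=cv2.INTER_CUBIC))
E
```

```text
15.1 [ 0.5665 -0.1939  0.0942] [179.9965   0.0071 171.0246] [ 0.3511 -0.0531 -0.1839] 0.033382781613981824 30.20270347595215
```

View pics/w6.png

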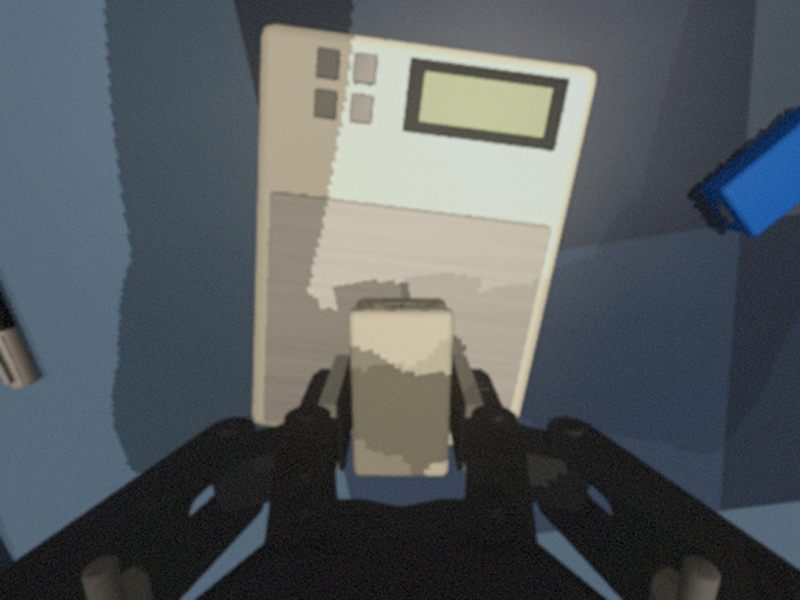

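The tin is level in the fingers over the pan. The pan's front corners are at (270,192) and (549,227). I'll check the centre from these.

```bash
python3 - <<'E'
from h import *
P=np.load('w6.npy');K=camera_model('wrist')['K'];m=camera_model('top')
a,b=[ray(K,P,np.array(u)*.64,.039)[:2] for u in((270,192),(549,227))]
d=b-a; L=np.linalg.norm(d); n=np.array([d[1],-d[0]])/L
for s in(.12,.13): print(a,b,L,(a+b)/2+n*s/2)
C=[ray(m['K'],m['pose'],(290+(x-400)/4,150+y/4),.039)[:2] for x,y in((505,105),(657,147),(620,287),(470,243))]
print(np.mean(C,0),np.linalg.norm(C[0]-C[1]),np.linalg.norm(C[0]-C[3]))
E
```

```text
[ 0.4938 -0.2424] [ 0.5296 -0.1177] 0.1297218382233282 [ 0.5694 -0.1966]
[ 0.4938 -0.2424] [ 0.5296 -0.1177] 0.1297218382233282 [ 0.5742 -0.198 ]
[ 0.5652 -0.1967] 0.12795970502722712 0.1168626570043792
```

Request:
send_rows(
  targets="-1 -1 5 0 200;-2 -3 15 0 200;-2 -3 26 0 200;-2 -3 35 0 200;-2 -3 41 0 200;-2 -3 44.5 0 200;-2 -3 46 0 200;-2 -3 46.5 0 200;-2 -3 47 0 200;-2 -3 47.5 0 200;-2 -3 48 0 200;-2 -3 48 0 200",
)

```text
time: 16.65
ee_pos: [0.568, -0.1979, 0.046]
tcp_rot: [180.0, -0.0, 171.0]
wrist_force: [-0.4, -0.3, -1.5]
opening: 0.0329
grasp_force: 30.2
```

Request:
send_rows(
  targets="0 0 0.5 0 200;0 0 1 0 200;0 0 1 0 200",
)

```text
time: 17.02
ee_pos: [0.568, -0.1979, 0.045]
tcp_rot: [180.0, -0.0, 171.0]
wrist_force: [-0.1, -0.7, -1.4]
opening: 0.0334
grasp_force: 30.2
```

Request:
send_rows(
  targets="0 0 0 0 200",
)

```text
time: 17.15
ee_pos: [0.568, -0.1979, 0.045]
tcp_rot: [180.0, 0.0, 171.0]
wrist_force: [-0.6, 0.7, -0.9]
opening: 0.0335
grasp_force: 30.2
```

Request:
send_rows(
  targets="0 0 0.5 0 200;0 0 1 0 200;0 0 1 0 200",
)

```text
time: 17.52
ee_pos: [0.5681, -0.1979, 0.0444]
tcp_rot: [-180.0, 0.0, 171.0]
wrist_force: [-1.3, 0.2, 2.9]
opening: 0.0337
grasp_force: 30.7
```

Request:
send_rows(
  targets="0 0 0.5 0 200;0 0 0.5 0 200",
)

```text
time: 17.77
ee_pos: [0.5681, -0.1979, 0.044]
tcp_rot: [-180.0, 0.0, 171.0]
wrist_force: [-2.8, 0.5, 6.5]
opening: 0.0333
grasp_force: 31.0
```

Request:
send_rows(
  targets="0 0 -0.4 0 200;0 0 -0.6 0 200;0 0 -0.6 0 130;0 0 -0.6 0 100;0 0 -0.6 0 60;0 0 -0.6 0 30;0 0 -0.6 0 0;0 0 -0.6 0 0;0 0 -5 0 0;0 0 -15 0 0;0 0 -35 0 0;0 0 -60 0 0;0 0 -85 0 0;0 0 -100 0 0;0 0 -105 0 0;0 0 -105 0 0",
)

```text
time: 19.77
ee_pos: [0.568, -0.1979, 0.1482]
tcp_rot: [180.0, -0.0, 171.0]
wrist_force: [0.1, 0.5, -0.3]
opening: 0.0852
grasp_force: 0.0
```

```bash
python3 - <<'E'
from h import *
o=bot.get_obs(); print(o['time'],o['ee_pos'],o['wrist_force'],o['opening'],o['grasp_force'])
im=camera('wrist'); cv2.imwrite('pics/w7.png',cv2.resize(im,(800,600),interpolation=cv2.INTER_CUBIC)); np.save('w7.npy',wpose(o))
E
```

```text
19.775 [ 0.568  -0.1979  0.1482] [ 0.0685  0.4912 -0.3482] 0.08523015668423084 0.0
```

View pics/w7.png

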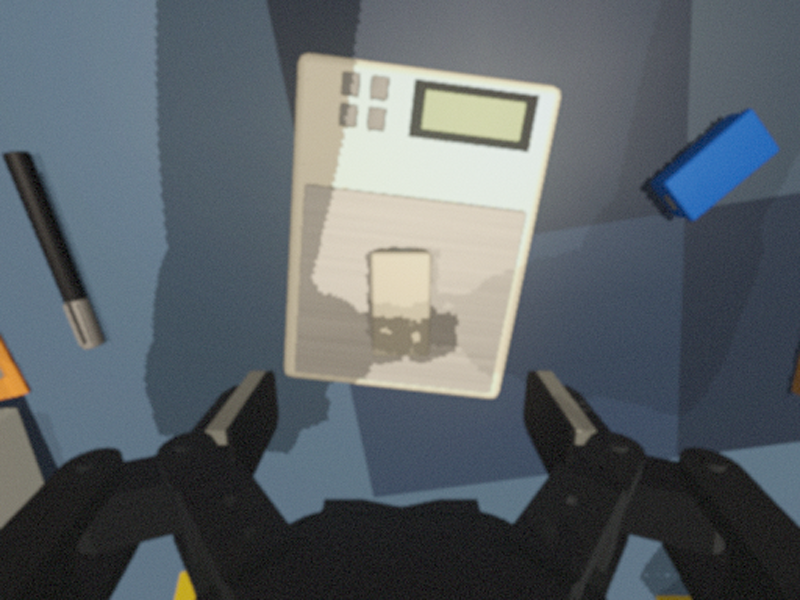

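The tin lies flat and upright on the pan, with its centre at (400,305) against a pan centre of about (402,294), so it is off by 7 mm at most. It is released and the arm is clear, so I'm handing in.

```bash
python3 -c "
from workcell import ticket
print(ticket.job_done())"
```

```text
the job is handed in; nothing more can be done
None
```

I slid the grey tin about 96 mm out of the group, set it upright on the scale's pan within about 7 mm of the centre and let go. The job is handed in at about 20 s; no verdict came back, but the neighbours looked unmoved in the pictures.

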